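Open the reagent cupboard's dial padlock in its jig and present it

ROBOT

A 6-joint arm with a two-finger parallel gripper is mounted at the origin on the work surface. World frame = base frame: x ahead of the robot, y to its left, z up, the work surface at z = 0. Lengths are in m, angles in rad, forces in N, time in s.
With the tool pointing down it reaches from about 0.2 to 0.875 m from the base axis. Payload 3.4 kg.
Tool frame: the origin (TCP) lies between the finger pads; the fingertips stand 25 mm ahead of it and the grasp point (between the pads) lies 6 mm ahead of it (r.nose_length is the z of the fingertips in the tool frame, in m); z points along the fingers, y is the line along which they close (so a half turn about z gives the same grasp; the last joint's range is limited). The gripper opens to 94 mm and grips with 3 to 60 N. Pads are 16 mm wide; open, the fingers measure 119 mm over their backs; the gripper's body (75 mm by 177 mm) begins 78 mm behind the grasp point.
Start: joints at [0.982, 0.276, 1.505, -0, 1.361, -0.121], TCP at [0.259, 0.513, 0.23] pointing down, gripper open.
Joint ranges: [-2.89, 2.89], [-0.75, 2.08], [0.22, 2.7], [-1.18, 4.32], [0.11, 2.71], [-2.7, 2.7]. Speed limits (rad/s): [2.57, 2.57, 3.14, 3.14, 3.14, 3.14].

INTERFACE

Orientations are given as a unit quaternion [w, x, y, z].
In Python, from plant import r, gripper_to, inverse_kinematics, vision, models, telemetry gives the robot as it stands. Calls block until the motion is done:
- r.move_to(position, orientation): joint-space move of the TCP to a pose.
- r.move_l(position, rot=None, vel=0.15, guard=None): straight line of the TCP; rot=None keeps the orientation; vel is the mean speed in m/s. With guard (N) it stops when the force on the tool has changed by that much, and returns True; else False.
- r.movej(angles): joint-space move.
- gripper_to(opening, f_grip=None): finger opening in m; f_grip is the grip in N (None keeps the last); returns when the fingers have stopped.
- r.hold(seconds).
- inverse_kinematics(position, orientation): joint angles nearest the present ones, or None.
- vision.snapshot(name): name is "side" or "top"; returns the picture (400x640x3 uint8, red, green, blue); there is no depth.
- vision.get_calibration(name): a dict with "fx", "fy", "cx", "cy" (pixels), "D" ([k1, k2, p1, p2, k3] as OpenCV has them; the pictures are not rectified), "position" and "orientation" of the camera in the world. Camera axes: x right, y down, z forward; pixel columns grow to the right and rows downward; lengths in m; the calibration is good to about 2 mm. A picture is of the moment at which its call begins. get_calibration takes no time and is no camera call.
A pose or a line that the arm cannot do raises r.PlanningError and nothing moves.
- r.sign_off(): hands the job in; it is judged then, once.
Trained networks look in the newest picture that a camera, given by its name, has taken for a name from the list of things; names that differ only in an ending like _2 or _b are one class to them, and where a whole thing is asked for, a point or a joint stands for the part that bears it (a point fixed in the world has none). Each returns a list of dicts, best first, with "score" (0 to 1); they miss things now and then, are a little off and sometimes report something else, mostly with a low value. They report only what shows in the picture. A call takes as long as a camera call. They do not tell look-alikes from the thing itself.
- models.boxes_of(thing, camera): "at" ([x, y, z] in m, in world coordinates, good to about 4 mm: the middle of the surface that is visible of it).
- models.regions_of(thing, camera): "pixels" (400x640 bool, what is visible of it).
- models.mark_of(thing, camera): "at" ([x, y, z] in m, in world coordinates, good to about 4 mm: a listed point, or the origin of a listed thing).
Readings, each from a call of its own:
- telemetry.current_t(): time.
- telemetry.current_joints(): joint angles.
- telemetry.current_dq(): joint speeds.
- telemetry.current_joint_efforts(): joint torques, N m.
- telemetry.current_ee_pos(): TCP position.
- telemetry.current_tool_rot(): TCP orientation.
- telemetry.current_wrist_force(): force on the tool from outside, world axes, zero at the start.
- telemetry.current_torque(): the same for the moment, N m.
- telemetry.current_opening(): finger opening in m.
- telemetry.current_finger_force(): force on a finger pad.
Only numpy, scipy, OpenCV 4.12 (cv2) and the standard library are available. Lean on these libraries where they do the work, as an engineer would, in place of code of your own. Each camera call takes 0.05 s, during which the arm holds its last target. There are 200 camera calls.

TASK

Slide the brass dial padlock on the aluminium jig plate fully home against both stop bars, and keep it there while you turn its dial, notch by notch, until the white pointer points straight at the shackle, and then pull the shackle out as far as it goes. Then pick the opened padlock up and hold it level, dial up, about 20 cm above the bench: finish while still holding it there, do not put it down. Leave the jars, the lid, the flask and the bottle where they stand.

Things in the scene. Friction and masses are not known exactly. Their poses are not given: they have to be found in the camera images.
- jig: Aluminium jig plate fixed to the bench, 180 (x) x 160 (y) x 8 mm; origin at the centre of its underside, on the bench. On it two dark steel stop bars, 12 mm wide, 6 mm high: one along +x (inner face at x = 76, spanning y = -28 to 72 mm), one along +y (inner face at y = 63, spanning x = -2 to 88 mm). The padlock starts on the plate, 15 to 50 mm short of each bar, and slides on it.
- seat (a point): On the plate's top face (8 mm above the bench), where the padlock's origin lies when it is home: its +x face against one bar and its +y (shackle) face against the other, over which the shackle passes freely. 48 mm in +x and 30 mm in +y from the jig's origin; home, the padlock's axes are parallel to the jig's.
- lock: Loose brass padlock, 0.5 to 0.8 kg, lying on its back, dial up; body 56 (x) x 66 (y) x 30 mm tall (z), origin at the centre of its underside, z up, +y towards the shackle. The body can be gripped from above across its 56 mm or 66 mm; the dial stands on its middle, up to 54 mm above the underside. Sliding it on the plate takes 3 to 5 N.
- dial (a joint): Dial angle (rad): 0 when its white pointer points straight at the shackle, growing counterclockwise from above, travel -2.4 to 1.2. Starts at -1.85 to -0.75: turn it counterclockwise. A sprung pawl clicks into a notch every 0.524 rad, one at 0, drawing the dial in from about 0.2 rad; about 0.05 N m to turn. Only at 0 (within about 0.15) is the shackle free; elsewhere it gives 1 mm and stops dead.
- dial_grip (a point): On the dial's axis, at mid height of its grip bar, 45 mm above the padlock's underside. Black dial 47 mm across, 6 mm tall, on the padlock's top, with an upright grip bar 12 mm thick, 36 mm long, 18 mm tall (36 to 54 mm above the underside) along the pointer's direction (lock y at dial 0). The pointer is the white line on one half of the bar's top.
- shackle (a joint): How far the steel shackle has been pulled out (m): 0 shut, 0.018 fully out at its end stop. It slides along the lock's +y with about 2 N of friction and stays where it is left.
- crossbar (a point): Middle of the shackle's crossbar: a round steel bar 9 mm thick along the lock's x, 15 mm above the padlock's underside and, shut, 93 mm in +y from the padlock's origin (60 mm beyond its body). The two legs, 9 mm thick, leave 35 mm free between them; the crossbar can be pinched from above with one finger inside the U.
- jar_a: Bystander, loose: closed white cream jar, 52 mm across, 42 mm tall; origin at the centre of its underside.
- jar_b: Bystander, loose: closed white cream jar, 52 mm across, 42 mm tall; origin at the centre of its underside.
- jar_c: Bystander, loose: closed white cream jar, 52 mm across, 42 mm tall; origin at the centre of its underside.
- jar_lid: Bystander, loose: loose white jar lid, open side up, 54 mm across, 13 mm tall; origin at the centre of its underside.
- vial: Bystander, loose: small amber glass jar with a black cap, 36 mm across, 55 mm tall; origin at the centre of its underside.
- flask: Bystander, loose: conical glass flask, 94 mm across at the foot, 133 mm tall; origin at the centre of its underside.
- wash_bottle: Bystander, loose: blue plastic bottle with a white cap, 72 mm across, 150 mm tall; origin at the centre of its underside.
Not all that is in view belongs to the job. Leave any red look-alike of the lock alone.

How it is judged:
On the way, in this order (a step that is already met when the one before it is completed fails the run):
1. the padlock lies home against both stop bars: its origin within 4 mm of the seat, square to the jig within 0.06 rad (horizontal distance between lock and seat below 0.004 m and angle between the y axis of lock and the y axis of jig, either way round below 0.06 rad and height (world z) of lock below 0.013 m), for 0.2 s.
2. the dial's pointer is at the shackle (within 0.15 rad) with the padlock still in its corner (7 mm, 0.12 rad) (value of joint dial between -0.15 and 0.15 rad and horizontal distance between lock and seat below 0.007 m and angle between the y axis of lock and the y axis of jig, either way round below 0.12 rad and height (world z) of lock below 0.013 m), for 0.2 s.
3. the shackle is pulled out at least 14 mm with the padlock still in its corner (7 mm, 0.12 rad) (value of joint shackle above 0.014 m and horizontal distance between lock and seat below 0.007 m and angle between the y axis of lock and the y axis of jig, either way round below 0.12 rad and height (world z) of lock below 0.013 m), for 0.2 s.
At the end, for the whole second after the job is handed in: The robot's fingers hold the padlock (over 1 N) with its underside more than 150 mm above the bench, dial up and level within 0.3 rad, still (under 30 mm/s), clear of the jig, the shackle pulled out at least 14 mm; no bystander has been shifted by more than 30 mm or tipped over (height (world z) of lock above 0.15 m and angle between lock's own z axis and vertical below 0.3 rad and value of joint shackle above 0.014 m and contact force between the fingers and lock above 1 N and linear speed of lock below 0.03 m/s and contact force between lock and jig below 0.1 N); the arm keeps its last pose, push and grip.
It fails at once if one of the jars, the lid, the flask or the bottle is shifted more than 30 mm or tipped over (distance of any of jar_a, jar_b, jar_c, jar_lid, vial, flask, wash_bottle from where it was at the start of the episode above 0.03 m or angle between any of jar_a, jar_b, jar_c, jar_lid, vial, flask, wash_bottle's own z axis and vertical above 0.4 rad).
It also fails if it takes over 72 s, if anything falls off the work surface, if the arm or the gripper's body presses on something with over 40 N, if the wrist force passes 120 N, or if a joint passes its speed limit or range.

## Working session

There is one attempt and no reset: what is moved stays moved. The work goes in short steps, each a Python script; the robot and the scene stay as the last script left them, time stands still between calls to the robot, and variables do not carry over. Pictures are saved under pics/ and viewed, at most 10 in all, crops included, and the job is handed in when it is done.

```bash
ls; mkdir -p pics; python3 - <<'E'
from plant import r, vision, models, telemetry
import cv2, numpy as np
for c in("top","side"):
    im=vision.snapshot(c); cv2.imwrite(f"pics/{c}0.png",im[:,:,::-1])
    k=vision.get_calibration(c); print(c,{a:np.round(b,3).tolist() for a,b in k.items()})
    for n in("lock","dial_grip","crossbar","seat","jig","jar_a","jar_lid","vial","flask","wash_bottle"):
        print(n,[(np.round(d["at"],3).tolist(),round(d["score"],2)) for d in models.mark_of(n,c)])
print(telemetry.current_t(),r.nose_length)
E
```

```text
pics
top {'fx': 443.319, 'fy': 443.319, 'cx': 322.765, 'cy': 208.075, 'D': [-0.104, 0.0, 0.0, 0.0, 0.0], 'position': [0.339, 0.012, 1.303], 'orientation': [-0.06, 0.708, -0.7, 0.071]}
lock [([0.507, 0.015, 0.004], 0.74), ([0.672, 0.241, 0.003], 0.7)]
dial_grip [([0.673, 0.239, 0.043], 0.77), ([0.512, 0.018, 0.006], 0.67), ([0.51, 0.018, 0.053], 0.65)]
crossbar [([0.581, 0.231, 0.014], 0.59), ([0.533, 0.106, 0.024], 0.51)]
seat [([0.547, 0.031, 0.008], 0.89)]
jig [([0.494, 0.015, -0.003], 0.78)]
jar_a [([0.45, -0.133, 0.002], 0.81), ([0.627, -0.075, 0.004], 0.68), ([0.364, 0.075, 0.003], 0.51)]
jar_lid [([0.651, 0.058, 0.002], 0.83)]
vial [([0.456, 0.172, -0.003], 0.68)]
flask [([0.518, -0.38, -0.002], 0.9)]
wash_bottle [([0.544, 0.388, 0.002], 0.68)]
side {'fx': 424.487, 'fy': 424.487, 'cx': 320.54, 'cy': 197.251, 'D': [-0.098, 0.0, 0.0, 0.0, 0.0], 'position': [0.509, 0.711, 0.722], 'orientation': [0.018, -0.036, 0.913, -0.405]}
lock [([0.515, 0.014, 0.012], 0.61), ([0.673, 0.241, 0.001], 0.56)]
dial_grip [([0.672, 0.246, 0.048], 0.91), ([0.516, 0.019, 0.05], 0.58)]
crossbar [([0.539, 0.107, 0.026], 0.7), ([0.578, 0.23, 0.014], 0.6), ([0.463, 0.17, -0.0], 0.51), ([0.514, 0.019, 0.054], 0.21)]
seat [([0.543, 0.033, 0.003], 0.84)]
jig [([0.493, 0.014, 0.001], 0.77), ([0.451, -0.128, 0.0], 0.34)]
jar_a [([0.451, -0.128, -0.002], 0.89), ([0.621, -0.071, 0.001], 0.57), ([0.363, 0.074, 0.002], 0.56)]
jar_lid [([0.655, 0.059, -0.003], 0.66), ([0.624, -0.071, -0.001], 0.57)]
vial [([0.463, 0.169, -0.001], 0.67)]
flask [([0.517, -0.377, 0.003], 0.9), ([0.493, 0.011, 0.002], 0.33)]
wash_bottle [([0.538, 0.388, -0.001], 0.63)]
1.1 0.025
```

```bash
python3 - <<'E'
import cv2
a=cv2.imread("pics/top0.png");b=cv2.imread("pics/side0.png")
from plant import vision,r
import numpy as np
from scipy.spatial.transform import Rotation as R
for n in("top","side"):
    k=vision.get_calibration(n);q=k["orientation"];M=R.from_quat([q[1],q[2],q[3],q[0]]).as_matrix()
    K=np.array([[k["fx"],0,k["cx"]],[0,k["fy"],k["cy"]],[0,0,1]])
    P=np.array([[.512,.018,.053],[.547,.031,.008],[.494,.014,0],[.672,.241,.04],[.536,.106,.023]])
    print(n,cv2.projectPoints(P,cv2.Rodrigues(M.T)[0],-M.T@np.array(k["position"]),K,np.array(k["D"]))[0].reshape(-1,2).round().tolist())
cv2.imwrite("pics/s0.png",b)
E
```

```text
top [[314.0, 229.0], [309.0, 219.0], [315.0, 238.0], [239.0, 175.0], [284.0, 222.0]]
side [[345.0, 212.0], [329.0, 229.0], [352.0, 227.0], [257.0, 292.0], [332.0, 249.0]]
```

View pics/top0.png

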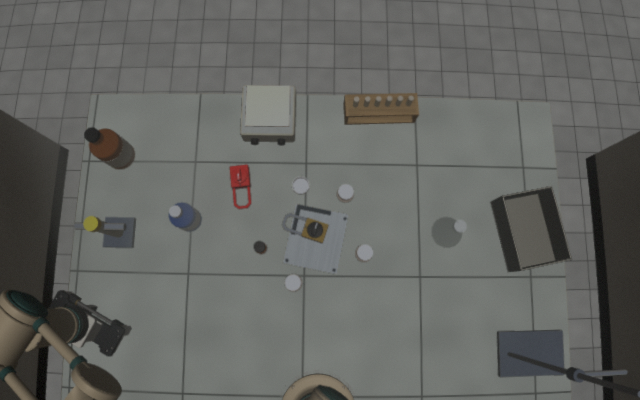

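View pics/side0.png

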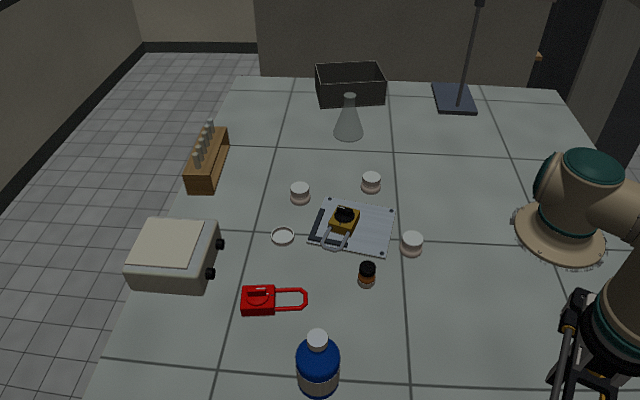

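Top view: the brass lock on the jig is at (314,229), shackle at (290,222). The only look-alike is the red lock at (240,185), so I choose the brass one. The jars are at (301,186), (346,192), (365,253) and (293,283), the vial at (260,247) and the lid is one of the white discs. Next I'll make a metric close crop of the jig from both cameras.

```bash
cat > h.py <<'E'
from plant import r, gripper_to, inverse_kinematics, vision, models, telemetry as T
import cv2, numpy as np
from scipy.spatial.transform import Rotation as R
def proj(P,n):
    k=vision.get_calibration(n);q=k["orientation"];M=R.from_quat([q[1],q[2],q[3],q[0]]).as_matrix()
    K=np.array([[k["fx"],0,k["cx"]],[0,k["fy"],k["cy"]],[0,0,1]])
    return cv2.projectPoints(np.asarray(P,float).reshape(-1,3),cv2.Rodrigues(M.T)[0],-M.T@np.array(k["position"]),K,np.array(k["D"]))[0].reshape(-1,2)
def ortho(im,n,z,c,half=0.12,px=400):
    "metric map: columns grow with -y, rows with -x (x up)"
    v=np.linspace(half,-half,px); X,Y=np.meshgrid(c[0]+v,c[1]+v,indexing="ij")
    m=proj(np.stack([X,Y,np.full_like(X,z)],-1),n).astype(np.float32).reshape(px,px,2)
    return cv2.remap(im,m[...,0],m[...,1],cv2.INTER_CUBIC)
def quat(yaw):  # tool down, tool y axis (closing line) at angle yaw+90deg in world
    q=(R.from_euler("z",yaw)*R.from_euler("x",np.pi)).as_quat(); return [q[3],q[0],q[1],q[2]]
E
python3 - <<'E'
from h import *
c=(.50,.02)
a=ortho(cv2.imread("pics/top0.png"),"top",.008,c);b=ortho(cv2.imread("pics/side0.png"),"side",.008,c)
cv2.imwrite("pics/o0.png",np.hstack([a,b]))
q=T.current_tool_rot();print(q,R.from_quat([q[1],q[2],q[3],q[0]]).as_matrix().round(2).tolist())
E
```

```text
[3.91397166e-06 2.31776790e-01 9.72768996e-01 1.38786592e-05] [[-0.89, 0.45, 0.0], [0.45, 0.89, 0.0], [-0.0, 0.0, -1.0]]
```

View pics/o0.png

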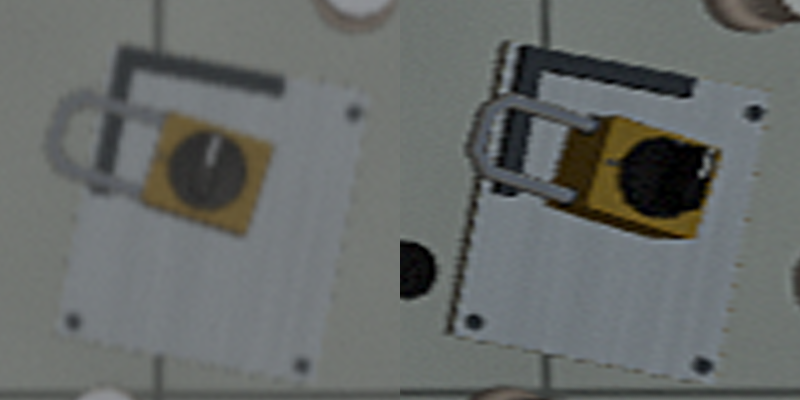

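```bash
cat >> h.py <<'E'
TH=-0.20; SEAT=np.array([.545,.0325]); ex=np.array([np.cos(TH),np.sin(TH)]); ey=np.array([-ex[1],ex[0]])
def close_along(a,pref=0.):
    "quat whose closing line lies at world angle a, last joint nearest pref at the given place"
    return lambda p:min((quat(a+s*np.pi/2) for s in(1,-1)),key=lambda q:abs((lambda j:99 if j is None else j[5]-pref)(inverse_kinematics(p,q))))
def st(): print("t %.1f"%T.current_t(),"p",T.current_ee_pos().round(4),"jig",[round(float((T.current_ee_pos()[:2]-SEAT)@e)*1e3,1) for e in(ex,ey)],"F",np.round(T.current_wrist_force(),1),"open %.4f ff %.1f"%(T.current_opening(),T.current_finger_force()),"j6 %.2f"%T.current_joints()[5])
def xyz(p,z): return [float(p[0]),float(p[1]),float(z)]
E
python3 - <<'E'
from h import *
L=np.array([.512,.0175]); p=xyz(L,.14)
q=close_along(-.315)(p); r.move_to(p,q); st()
print(r.move_l(xyz(L,.043),vel=.1,guard=8)); st()
gripper_to(.05,20); st()
q2=close_along(TH)(xyz(L,.043))
r.move_l(xyz(L+.008*ex+.006*ey,.043),rot=q2,vel=.05); st()
g=L+.008*ex+.006*ey
print(r.move_l(xyz(g+.035*ex,.043),vel=.04,guard=14)); st()
g=T.current_ee_pos()[:2]
print(r.move_l(xyz(g+.030*ey,.043),vel=.04,guard=14)); st()
E
```

```text
t 3.1 p [0.5121 0.0183 0.1402] jig [-29.4, -20.5] F [-0.4 -0.4 -0.1] open 0.0941 ff 0.0 j6 0.21
False
t 4.2 p [0.5125 0.0175 0.0435] jig [-28.8, -21.1] F [0.1 0.1 0.5] open 0.0941 ff 0.0 j6 0.21
t 4.9 p [0.5127 0.0173 0.0432] jig [-28.6, -21.4] F [ 2.1 -1.3  0.8] open 0.0559 ff 20.0 j6 0.21
t 5.3 p [0.5199 0.0213 0.0432] jig [-22.4, -15.9] F [-3.4 -2.9  5.3] open 0.0562 ff 20.0 j6 0.11
True
t 5.6 p [0.5207 0.0213 0.0431] jig [-21.6, -15.8] F [-0.5  0.1  3.6] open 0.0558 ff 20.0 j6 0.11
True
t 6.2 p [0.5242 0.0383 0.0432] jig [-21.5, 1.5] F [-1.6 -2.5  2.1] open 0.0561 ff 20.0 j6 0.15
```

```bash
python3 - <<'E'
from h import *
for k in range(3):
    g=T.current_ee_pos()[:2]
    d=.008-float((g-SEAT)@ex)
    if d<.004: break
    print(r.move_l(xyz(g+d*ex,.043),vel=.025,guard=20)); st()
im=vision.snapshot("top"); cv2.imwrite("pics/top1.png",im[:,:,::-1])
im=vision.snapshot("side"); cv2.imwrite("pics/side1.png",im[:,:,::-1])
a=ortho(cv2.imread("pics/top1.png"),"top",.008,(.52,.03));b=ortho(cv2.imread("pics/side1.png"),"side",.008,(.52,.03))
cv2.imwrite("pics/o1.png",np.hstack([a,b]))
E
```

```text
True
t 6.7 p [0.5255 0.0379 0.0431] jig [-20.2, 1.4] F [-0.9 -0.3  4.8] open 0.0561 ff 20.0 j6 0.14
True
t 7.4 p [0.5297 0.0368 0.0432] jig [-15.8, 1.2] F [-1.2 -0.8  3.6] open 0.0559 ff 20.0 j6 0.14
True
t 7.9 p [0.5308 0.0366 0.0434] jig [-14.8, 1.2] F [-0.4 -0.3  4.9] open 0.0560 ff 20.0 j6 0.14
```

View pics/o1.png

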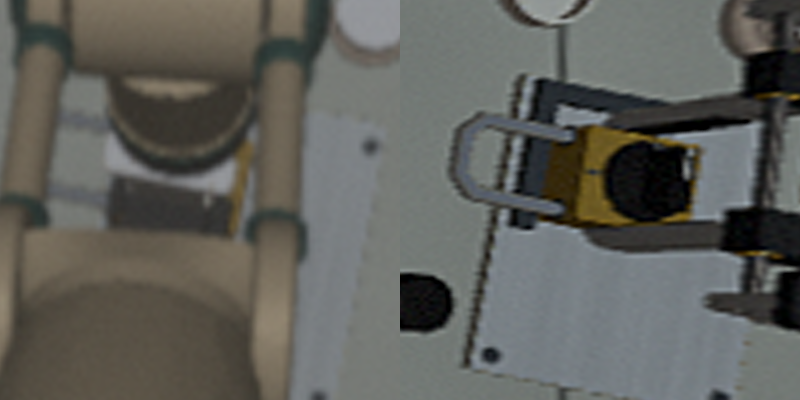

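The lock is not yet at either bar: in the side crop there's plate showing between body (580,180) and the +x bar (600,95). The guard tripped on stick-slip, so I'll push in small steps and read the settled force.

```bash
cat >> h.py <<'E'
def push(e,dist,step=.004,lim=9,z=.0435):
    "small steps along e until the settled force against the motion exceeds lim"
    g=T.current_ee_pos()[:2].copy()
    for k in range(int(dist/step)):
        g=g+step*e; r.move_l(xyz(g,z),vel=.04); r.hold(.05)
        f=-float(np.array(T.current_wrist_force())[:2]@e); p=T.current_ee_pos()[:2]
        print(round(float((p-SEAT)@e)*1e3,1),round(f,1),end=" | ")
        if f>lim: break
    st()
E
python3 - <<'E'
from h import *
push(ex,.028); push(ey,.024)
E
```

```text
-14.5 6.3 | -13.1 10.4 | t 8.6 p [0.5324 0.0362 0.0436] jig [-13.1, 1.1] F [-10.3   1.6  14. ] open 0.0561 ff 20.1 j6 0.14
1.9 8.9 | 2.3 18.7 | t 9.3 p [0.5323 0.0374 0.0437] jig [-13.5, 2.3] F [ -4.1 -18.2   7.9] open 0.0558 ff 20.0 j6 0.15
```

```bash
python3 - <<'E'
from h import *
gripper_to(.08); st()
g=T.current_ee_pos()[:2].copy()
r.move_l(xyz(g,.115),vel=.2)
g2=SEAT-.073*ex+.0*ey
r.move_l(xyz(g2,.115),vel=.2); gripper_to(.0)
print(r.move_l(xyz(g2,.042),vel=.12,guard=8)); st()
push(ex,.045,step=.005,lim=9,z=.042)
E
```

```text
t 9.8 p [0.534  0.0443 0.0434] jig [-13.1, 9.4] F [ 0.7  0.6 -0.2] open 0.0800 ff 0.0 j6 0.15
False
t 12.8 p [0.4739 0.047  0.0423] jig [-72.6, 0.1] F [-0.3  0.5  0. ] open 0.0004 ff 0.0 j6 0.15
-67.1 0.1 | -62.5 -0.5 | -57.5 -0.9 | -53.0 1.3 | -48.7 4.7 | -42.1 1.4 | -40.2 6.4 | -40.0 14.0 | t 15.4 p [0.5057 0.0404 0.0419] jig [-40.0, -0.1] F [-13.7   3.2  11.3] open 0.0002 ff 7.7 j6 0.14
```

```bash
python3 - <<'E'
from h import *
g=T.current_ee_pos()[:2].copy()
r.move_l(xyz(g-.008*ex,.042),vel=.15); r.move_l(xyz(g-.008*ex,.075),vel=.2)
g2=SEAT-.060*ey
r.move_l(xyz(g2,.075),vel=.2)
print(r.move_l(xyz(g2,.042),vel=.12,guard=8)); st()
push(ey,.035,step=.005,lim=9,z=.042)
g=T.current_ee_pos()[:2].copy()
r.move_l(xyz(g-.01*ey,.042),vel=.15); r.move_l(xyz(g-.01*ey,.12),vel=.2)
# park clear of the cameras' view
r.move_l(xyz(SEAT-.02*ex-.2*ey,.16),vel=.3); st()
for n in("top","side"):
    cv2.imwrite(f"pics/{n}2.png",vision.snapshot(n)[:,:,::-1])
    for m in("lock","dial_grip","crossbar"): print(n,m,[(np.round(d["at"],3).tolist(),round(d["score"],2)) for d in models.mark_of(m,n) if d["at"][1]<.2 and d["score"]>.4])
o=[cv2.resize(ortho(cv2.imread(f"pics/{n}2.png"),n,z,(.545,.04),half=.09),(400,400)) for n,z in(("top",.038),("side",.038))]
cv2.imwrite("pics/o2.png",np.hstack(o))
E
```

```text
False
t 16.9 p [ 0.5323 -0.0254  0.0418] jig [-0.9, -59.2] F [ 0.  -0.1 -0.4] open 0.0003 ff 0.0 j6 0.03
-54.0 0.2 | -49.2 0.0 | -44.1 -0.1 | -42.7 9.8 | t 18.3 p [ 0.5356 -0.0091  0.0422] jig [-1.0, -42.7] F [-1.8 -9.6  1.7] open 0.0005 ff 5.1 j6 0.07
t 19.7 p [ 0.4851 -0.1586  0.1587] jig [-20.8, -199.2] F [0.7 0.4 0.2] open 0.0003 ff 0.0 j6 -0.23
top lock [([0.542, 0.031, 0.006], 0.61)]
top dial_grip [([0.543, 0.033, 0.052], 0.53)]
top crossbar [([0.557, 0.123, 0.025], 0.44)]
side lock [([0.544, 0.029, 0.013], 0.89)]
side dial_grip [([0.549, 0.035, 0.052], 0.73)]
side crossbar [([0.557, 0.125, 0.024], 0.62)]
```

View pics/o2.png

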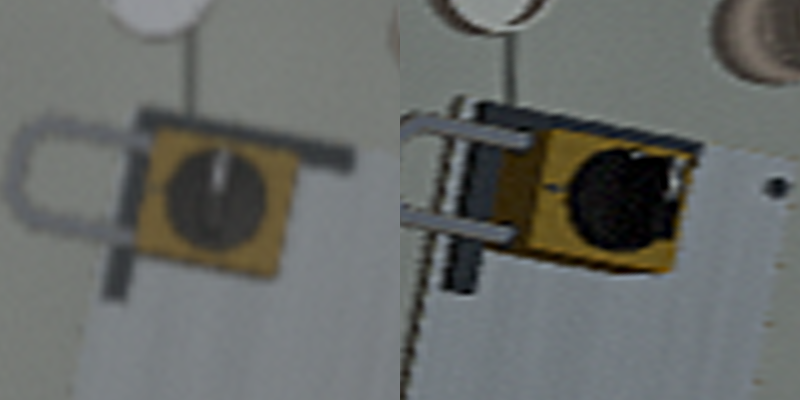

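Home on both bars: edge slope 29/144 = 0.2 rad, same as the jig. The pointer, (217,150) to (215,195), is roughly along world +x, so the dial is at about -1.45. Next I'll grip the bar and turn.

```bash
python3 - <<'E'
from h import *
D=SEAT-.001*ey; phi=-.09
q=close_along(phi+np.pi/2,1.57)(xyz(D,.12))
gripper_to(.04); r.move_to(xyz(D,.12),q); st()
print(r.move_l(xyz(D,.0725),vel=.1,guard=6)); st()
gripper_to(.008,25); st()
end=TH+np.pi/2
for a in np.linspace(phi,end+.03,4)[1:]:
    w=close_along(a+np.pi/2,T.current_joints()[5])(xyz(D,.0725))
    r.move_l(xyz(D,.0725),rot=w,vel=.05); st(); print(np.round(T.current_torque(),2))
r.hold(.2)
w=close_along(end+np.pi/2,T.current_joints()[5])(xyz(D,.0725)); r.move_l(xyz(D,.0725),rot=w,vel=.05); st()
gripper_to(.04); r.move_l(xyz(D,.12),vel=.2)
r.move_l(xyz(SEAT-.02*ex-.2*ey,.16),vel=.3); st()
for n in("top","side"): cv2.imwrite(f"pics/{n}3.png",vision.snapshot(n)[:,:,::-1])
o=[cv2.resize(ortho(cv2.imread(f"pics/{n}3.png"),n,z,(.545,.04),half=.09),(400,400)) for n,z in(("top",.038),("side",.038))]
cv2.imwrite("pics/o3.png",np.hstack(o))
E
```

```text
t 22.5 p [0.5449 0.0313 0.1201] jig [0.1, -1.2] F [0.4 0.7 0.8] open 0.0402 ff 0.0 j6 1.59
False
t 23.1 p [0.5451 0.0313 0.0727] jig [0.3, -1.1] F [ 0.1  0.3 -0.6] open 0.0402 ff 0.0 j6 1.59
t 23.7 p [0.5448 0.0318 0.0729] jig [-0.0, -0.7] F [-1.   2.   3.8] open 0.0119 ff 24.7 j6 1.59
t 24.4 p [0.5448 0.0319 0.0729] jig [-0.0, -0.6] F [-1.5  2.8  4.8] open 0.0121 ff 24.6 j6 1.10
[ 0.41  0.43 -0.2 ]
t 25.0 p [0.5448 0.032  0.0729] jig [-0.1, -0.5] F [-0.3  3.3  6.1] open 0.0119 ff 24.6 j6 0.60
[ 0.5   0.42 -0.05]
t 25.7 p [0.5446 0.0319 0.0729] jig [-0.3, -0.6] F [-1.6  2.9  5.7] open 0.0116 ff 24.9 j6 0.10
[ 0.48  0.38 -0.06]
t 26.1 p [0.5446 0.0319 0.0729] jig [-0.3, -0.6] F [-2.   2.1  5.6] open 0.0118 ff 24.9 j6 0.13
t 28.0 p [ 0.4851 -0.1585  0.159 ] jig [-20.7, -199.1] F [ 0.4  0.7 -0.2] open 0.0400 ff 0.0 j6 -0.25
```

View pics/o3.png

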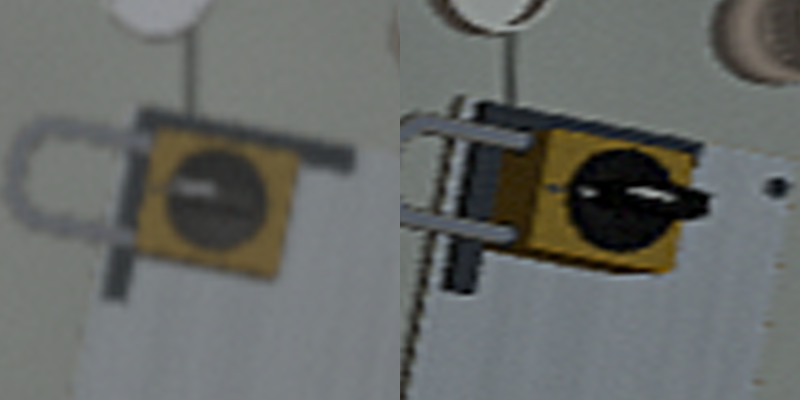

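The pointer is at the shackle: white line (172,185)-(212,190), pointing to the U. Lock still in its corner. Now the shackle.

```bash
python3 - <<'E'
from h import *
C=SEAT+.0925*ey-.0015*ex
q=close_along(TH+np.pi/2,0)(xyz(C,.12))
gripper_to(.03,25); r.move_to(xyz(C,.13),q); st()
print(r.move_l(xyz(C,.036),vel=.12,guard=6)); st()
gripper_to(.004,25); st()
push(ey,.026,step=.004,lim=12,z=.036)
E
```

```text
t 29.6 p [0.562  0.1227 0.1301] jig [-1.3, 91.8] F [ 0.9 -0.4  0. ] open 0.0300 ff 0.0 j6 -1.27
False
t 30.5 p [0.5626 0.1233 0.0366] jig [-0.8, 92.4] F [-1.  -0.1 -0.3] open 0.0300 ff 0.0 j6 -1.28
t 31.0 p [0.5623 0.1235 0.0365] jig [-1.2, 92.6] F [-0.1 -0.4  1.3] open 0.0083 ff 25.0 j6 -1.28
96.8 0.7 | 101.0 1.0 | 105.0 -0.5 | 109.0 -0.3 | 110.8 5.6 | 111.1 14.8 | t 32.8 p [0.5657 0.1417 0.0351] jig [-1.4, 111.1] F [ -1.2 -14.9   1.1] open 0.0080 ff 25.0 j6 -1.24
```

```bash
python3 - <<'E'
from h import *
g=T.current_ee_pos()[:2].copy()
r.move_l(xyz(g,.036),vel=.05); r.hold(.25); gripper_to(.03); st()
r.move_l(xyz(T.current_ee_pos()[:2],.13),vel=.2)
L=SEAT+.003*ey-.0003*ex
q=close_along(TH,0)(xyz(L,.13)); gripper_to(.09); r.move_to(xyz(L,.13),q)
print(r.move_l(xyz(L,.049),vel=.12,guard=6)); st()
gripper_to(.05,45); r.hold(.2); st()
r.move_l(xyz(L,.08),vel=.05); st()
r.move_l(xyz(L-.03*ex,.245),vel=.1); r.hold(.3); st()
for n in("top","side"): cv2.imwrite(f"pics/{n}4.png",vision.snapshot(n)[:,:,::-1])
p=proj([*L,.2],"side")[0].astype(int);im=cv2.imread("pics/side4.png")[max(p[1]-110,0):p[1]+110,max(p[0]-150,0):p[0]+150]
cv2.imwrite("pics/o4.png",cv2.resize(im,None,fx=2.5,fy=2.5))
for m in("lock","crossbar","dial_grip"): print(m,[(np.round(d["at"],3).tolist(),round(d["score"],2)) for d in models.mark_of(m,"side")])
E
```

```text
t 33.9 p [0.5656 0.142  0.036 ] jig [-1.5, 111.4] F [0.5 0.3 0.3] open 0.0301 ff 0.0 j6 -1.24
False
t 37.6 p [0.5459 0.0356 0.0494] jig [0.3, 3.2] F [-0.3  0.   0.5] open 0.0899 ff 0.0 j6 0.14
t 38.4 p [0.5453 0.0355 0.0492] jig [-0.3, 3.0] F [-0.6 -0.2  3.2] open 0.0554 ff 45.0 j6 0.14
t 39.2 p [0.5451 0.0355 0.0799] jig [-0.5, 2.9] F [-0.3  0.4 -6.4] open 0.0559 ff 45.0 j6 0.14
t 41.3 p [0.5159 0.0415 0.2448] jig [-30.3, 3.0] F [-0.2 -0.5 -6.3] open 0.0557 ff 45.0 j6 0.15
lock [([0.673, 0.244, 0.0], 0.77), ([0.539, 0.386, -0.003], 0.24)]
crossbar [([0.533, 0.146, 0.223], 0.89), ([0.581, 0.23, 0.014], 0.61)]
dial_grip [([0.674, 0.243, 0.047], 0.94), ([0.517, 0.041, 0.25], 0.64)]
```

View pics/o4.png

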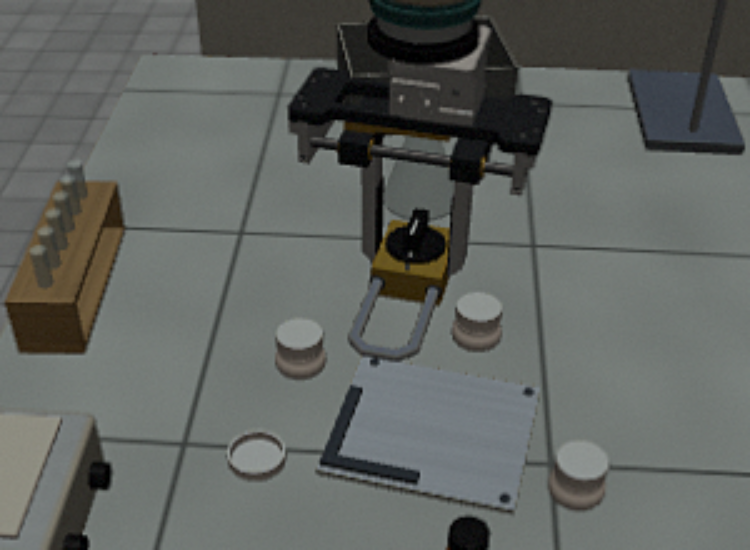

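The lock is held level, shackle out (crossbar at (390,350)) about 20 cm up, with the jars and the rest where they stood. Handing in.

```bash
python3 - <<'E'
from h import *
print(r.sign_off())
E
```

```text
the job is handed in; nothing more can be done
None
```

The padlock was seated against both bars, its dial turned to the shackle and the shackle pulled out about 18 mm. I handed the job in, at about 41 s, with the arm holding it level about 20 cm above the bench; no verdict came back.

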